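Find the worn spool pin on the thread stand and fold it out of use

TASK

One of the three upright spool pins on the thread stand has a worn seat and wobbles. Find it by feel, rocking the pins one by one gently towards you and away from you without forcing any of them round on its stiff hinge; once the loose one has come up against first the front and then the rear end of its play, fold that pin fully down to the rear so nobody uses it. Leave the two sound pins upright and the things beside the stand where they are.

Things in the scene. Friction and masses are not known exactly. Their poses are not given: they have to be found in the camera images.
- stand: bench thread stand: heavy wooden base, fixed, 112 mm deep (x) x 330 wide (y) x 34 high, with three like steel spool pins in a row at x = 0, y = +105, 0, -105 mm, each hinged in a small aluminium fork on the base. Origin: centre of its underside, on the counter. x points to the rear, away from the robot (within 0.2 rad), y left, z up. One pin, not always the same, has a worn seat
- pin_left_tip (a point): tip of the left (+y of the stand) pin, on its centre line; z along the pin from hinge to tip. The pin is a round steel rod, 9 mm thick (13 mm collar over its lowest 18 mm), 100 mm long from its hinge axis, which lies along the stand's y, 54 mm above the counter; so the upright tip is 154 mm up
- pin_left (a joint): fold-down hinge of the left (+y of the stand) pin, rad: 0 (within 0.01) upright, grows as it folds to the rear (+x of the stand); 1.48 is fully down, nearly level and clear above the base. Stiff, and stays where it is left: 0.4 N m turns it either way (6 N on the pin at 120 mm above the counter), worn seat or not
- seat_left (a joint): rocking of the left (+y of the stand) pin with its fork in the seat bearing inside the base, rad: 0 at the start, + to the rear, - to the front; axis along the stand's y, 17 mm above the counter. The worn seat rocks freely (0.2 N pushed, 1 to 2 N pinched) 0.07 either way, 7 mm at 120 mm above the counter, then stops hard; a sound one gives about 0.01, 1 mm, under 4 N
- pin_mid_tip (a point): tip of the middle pin, on its centre line; z along the pin from hinge to tip. The pin is a round steel rod, 9 mm thick (13 mm collar over its lowest 18 mm), 100 mm long from its hinge axis, which lies along the stand's y, 54 mm above the counter; so the upright tip is 154 mm up
- pin_mid (a joint): fold-down hinge of the middle pin, rad: 0 (within 0.01) upright, grows as it folds to the rear (+x of the stand); 1.48 is fully down, nearly level and clear above the base. Stiff, and stays where it is left: 0.4 N m turns it either way (6 N on the pin at 120 mm above the counter), worn seat or not
- seat_mid (a joint): rocking of the middle pin with its fork in the seat bearing inside the base, rad: 0 at the start, + to the rear, - to the front; axis along the stand's y, 17 mm above the counter. The worn seat rocks freely (0.2 N pushed, 1 to 2 N pinched) 0.07 either way, 7 mm at 120 mm above the counter, then stops hard; a sound one gives about 0.01, 1 mm, under 4 N
- pin_right_tip (a point): tip of the right (-y of the stand) pin, on its centre line; z along the pin from hinge to tip. The pin is a round steel rod, 9 mm thick (13 mm collar over its lowest 18 mm), 100 mm long from its hinge axis, which lies along the stand's y, 54 mm above the counter; so the upright tip is 154 mm up
- pin_right (a joint): fold-down hinge of the right (-y of the stand) pin, rad: 0 (within 0.01) upright, grows as it folds to the rear (+x of the stand); 1.48 is fully down, nearly level and clear above the base. Stiff, and stays where it is left: 0.4 N m turns it either way (6 N on the pin at 120 mm above the counter), worn seat or not
- seat_right (a joint): rocking of the right (-y of the stand) pin with its fork in the seat bearing inside the base, rad: 0 at the start, + to the rear, - to the front; axis along the stand's y, 17 mm above the counter. The worn seat rocks freely (0.2 N pushed, 1 to 2 N pinched) 0.07 either way, 7 mm at 120 mm above the counter, then stops hard; a sound one gives about 0.01, 1 mm, under 4 N
- thread_navy: navy thread spool, 28 mm across, 48 mm high, standing, on the counter beside the stand; leave it alone. Origin: centre of its underside
- thread_white: white thread spool, 28 mm across, 48 mm high, standing, on the counter beside the stand; leave it alone. Origin: centre of its underside
- button_box: small pale carton, 55 x 85 x 30 mm, lying flat, on the counter beside the stand; leave it alone. Origin: centre of its underside
- pin_tin: round pin tin, 69 mm across, 26 mm high, on the counter beside the stand; leave it alone. Origin: centre of its underside

How it is judged:
By the outcome, as a careful person would: the job done as asked, in the order asked, and still so for the second after the job is handed in, with the robot touching nothing.
It also fails if it takes over 72 s, if anything falls off the work surface, if the arm or the gripper's body presses on something with over 40 N, if the wrist force passes 120 N, or if a joint passes its speed limit or range.

ROBOT

A 7-joint arm with a two-finger parallel gripper is mounted at the origin on a cart in front of the work surface, level with it; the furniture and walls round the work are solid. World frame = base frame: x ahead of the robot, y to its left, z up, the work surface at z = 0. Lengths are in m, angles in rad, forces in N, time in s.
With the tool pointing down it reaches from about 0.425 to 0.925 m from the base axis. Payload 6.8 kg.
Tool frame: the origin (TCP) lies midway between the tips of the shut fingers; the grasp point (between the pads) lies pinch_z behind it (pinch_z is the distance from the TCP to the grasp point, in m); z points along the fingers, y is the direction in which the jaws open and shut (so a half turn about z gives the same grasp; the last joint's range is limited). The gripper opens to 88 mm and grips with 3 to 60 N. Pads are 20 mm wide; open, the fingers measure 115 mm over their backs; the gripper's body (75 mm by 178 mm) begins 61 mm behind the grasp point.
Start: joints at [1.175, 0.477, 0.022, 1.555, -0.011, 1.109, -0.083], TCP at [0.192, -0.647, 0.223] pointing down, gripper open.
Joint ranges: [-2.96, 2.96], [-0.34, 2.1], [-1.41, 1.46], [0.24, 2.44], [-1.37, 4.51], [0.17, 1.92], [-2.96, 2.96]. Speed limits (rad/s): [2.39, 2.39, 3.14, 3.14, 3.14, 3.14, 3.14].

INTERFACE

Orientations are given as a rotation vector (axis times angle).
In Python, from rig import * gives the robot as it stands.
- The arm moves only by the tool send_rows, never from a script. Its argument "motion" is a list of rows, each a list of 3 entries, a list of its own where there are three numbers: the shift along the tool's x, y, z in cm, then the turn about the tool's z in degrees, then the finger opening in cm, from 0 to 8.78. A call has 1 to 8 rows; each row shifts and turns the commanded pose from where the row before left it, along the tool's axes as they then stand; what a row does not reach is not made up. A row lasts 1/10 s, in which the tool goes at most 50 mm and 8.59 degrees, less where a joint would pass 70% of its speed; a pose out of reach is approached as far as the arm can. A call with a gripper value outside its range is refused whole. The fingers move at their own pace and stop on an object; "newtons" is the grip in N (left out, the last holds). Time passes only in rows, so rows that do not move let the fingers close. It gives the time, the measured TCP pose, the force and the opening at its end, in the units of the state.
- state(): the state, without advancing time (a new reading comes with each control period).
- read_camera(name): name is "side" or "top" or "wrist"; returns a dict with "image" (384x512x3 uint8, blue, green, red), "z_map" (384x512 float32, m along the optical axis (not along the pixel's ray), 0 where there is no reading), "mtx" (3x3 intrinsics, pixels), "k1" (the pictures are not rectified: a ray, as slopes to the right and down, at radius r is drawn at 1 + k1 r^2 times it, then the intrinsics apply), "cam_to_world" (4x4, takes a point from camera to world coordinates); the wrist camera has in their place "hand_eye" (4x4, takes a point from camera to tool coordinates, whose origin is the TCP and whose axes are the flange's). Camera axes: x right, y down, z forward; pixel columns grow to the right and rows downward; lengths in m; the calibration is good to about 2 mm. A picture is of the moment at which its call begins: read the wrist's pose just before it.
- close_job(): hands the job in, once; it reports no verdict.
The state is a dict: "t": time; "joints": joint angles; "dq": joint speeds; "effort": joint torques, N m; "tcp_pos": TCP position; "orientation": TCP orientation; "force": force on the tool from outside, world axes, zero at the start; "ft_torque": the same for the moment, N m; "gripper_width": finger opening in m.
Only numpy, scipy, OpenCV 4.12 (cv2) and the standard library are available. Lean on these libraries where they do the work, as an engineer would, in place of code of your own. Each camera call takes 0.05 s, during which the arm holds its last target.

## Working session

There is one attempt and no reset: what is moved stays moved. The work goes in short steps, Python scripts to look and compute and a tool call to move; the robot and the scene stay as the last step left them, time stands still between calls to the robot, and variables do not carry over. Pictures are saved under pics/ and viewed, and the job is handed in when it is done.

Besides the shell and the picture viewer there is one more tool, called after ">>>" as a command line: name --argument value ..., lists and objects as JSON in quotes. send_rows: Moves the arm, as the interface text tells. Its arguments: {"type":"object","properties":{"motion":{"type":"array"},"newtons":{"type":"number"}},"required":["motion"]}

```bash
ls; mkdir -p pics
python3 - <<'E'
from rig import *
import cv2
s=state()
for k,v in s.items(): print(k,v)
for n in("side","top","wrist"):
    c=read_camera(n); cv2.imwrite(f"pics/{n}0.png",c["image"]); print(n,c["mtx"].tolist(),c["k1"],c.get("cam_to_world",c.get("hand_eye")))
    import numpy as np; np.savez(f"{n}0.npz",**c)
E
```

```text
pics
t 0.0
joints [ 1.17489142  0.47779782  0.02233534  1.55641433 -0.01149331  1.10929964
 -0.0830705 ]
dq [-1.86130143e-03 -5.51281132e-04  2.98125472e-04  1.28852099e-03
  1.41698642e-03 -1.52886107e-04 -5.30586067e-05]
effort [-3.05844405e-04 -5.82840943e+01  1.53468210e+00 -2.72604758e+01
 -5.42330195e-02  1.69912702e-02  1.70116618e-04]
tcp_pos [ 0.19141759 -0.64667655  0.22169885]
orientation [-3.10737798e+00 -4.50364274e-01  6.14332145e-04]
force [-0.42700448  0.79058002  0.15542519]
ft_torque [-0.04151744  0.01820863  0.0734921 ]
gripper_width 0.08814976180928978
side [[373.89911185887865, 0.0, 251.91631925258116], [0.0, 373.89911185887865, 188.34202715584715], [0.0, 0.0, 1.0]] 0.04237167664697146 [[ 0.99892144  0.0203303  -0.04174489  0.57745911]
 [ 0.04541755 -0.61474736  0.78741535 -0.81850457]
 [-0.00965417 -0.78846203 -0.61500767  0.67041742]
 [ 0.          0.          0.          1.        ]]
top [[347.13952214721405, 0.0, 256.5202729085803], [0.0, 347.13952214721405, 193.28383523679196], [0.0, 0.0, 1.0]] -0.06997218231194445 [[-6.85627466e-02 -9.70989526e-01  2.29081841e-01  3.30542396e-01]
 [-9.97646532e-01  6.65604114e-02 -1.64653993e-02 -5.25832770e-02]
 [ 7.39948710e-04 -2.29671617e-01 -9.73267898e-01  1.14158262e+00]
 [ 0.00000000e+00  0.00000000e+00  0.00000000e+00  1.00000000e+00]]
wrist [[295.4804297004777, 0.0, 254.09397954950146], [0.0, 295.4804297004777, 190.92237367177435], [0.0, 0.0, 1.0]] 0.020270840469463147 [[ 1.55680027e-04 -9.57158747e-01 -2.89563653e-01  8.04612441e-02]
 [ 9.99999924e-01  4.53467576e-05  3.87741930e-04  2.27897738e-06]
 [-3.57999808e-04 -2.89563691e-01  9.57158681e-01 -1.62687606e-01]
 [ 0.00000000e+00  0.00000000e+00  0.00000000e+00  1.00000000e+00]]
```

```bash
python3 -c "
import rig;print([(n,getattr(rig,n)) for n in dir(rig) if not n.startswith('_')])"
```

```text
[('IKError', <class 'rig.IKError'>), ('close_job', <function connect.<locals>.done at 0x7f9b03a377e0>), ('pinch_z', 0.0187), ('read_camera', <function make.<locals>.drawn_camera at 0x7f9b03ac4180>), ('state', <function make.<locals>.<lambda> at 0x7f9b03ac4680>)]
```

View pics/side0.png

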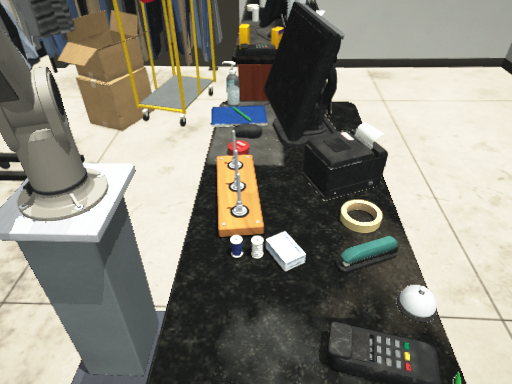

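View pics/top0.png

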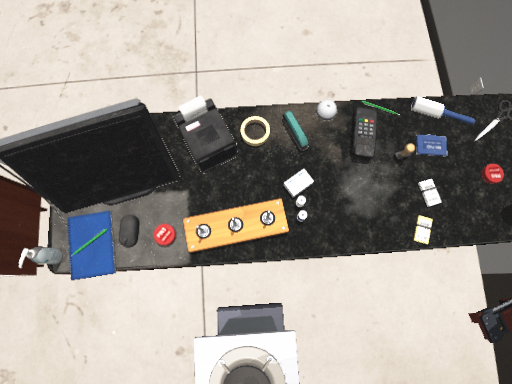

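```bash
cat > h.py <<'E'
import numpy as np,cv2
def ray(c,uv,T=None):
    T=c["cam_to_world"] if T is None else T
    K=c["mtx"];x=(uv[0]-K[0,2])/K[0,0];y=(uv[1]-K[1,2])/K[1,1]
    rd=np.hypot(x,y);r=rd
    for _ in range(20): r=rd/(1+float(c["k1"])*r*r)
    f=r/rd if rd>0 else 1
    return T[:3,3],T[:3,:3]@np.array([x*f,y*f,1.0])
def onz(c,uv,z,T=None):
    o,d=ray(c,uv,T); return o+d*(z-o[2])/d[2]
def proj(c,P,T=None):
    T=c["cam_to_world"] if T is None else T
    p=T[:3,:3].T@(np.array(P)-T[:3,3]);x,y=p[:2]/p[2];s=1+float(c["k1"])*(x*x+y*y);K=c["mtx"]
    return K[0,0]*x*s+K[0,2],K[1,1]*y*s+K[1,2]
E
python3 - <<'E'
from h import *
for n in("top","side"):
    c=dict(np.load(n+"0.npz"));im=c["image"];h=cv2.cvtColor(im,cv2.COLOR_BGR2HSV)
    m=cv2.inRange(h,(8,120,120),(22,255,255))
    if n=="top": m[:190]=0;m[260:]=0
    else: m[:150]=0;m[240:]=0;m[:,:210]=0;m[:,270:]=0
    k,l,st,_=cv2.connectedComponentsWithStats(m);i=1+st[1:,4].argmax()
    cs=max(cv2.findContours((l==i).astype('u1'),0,2)[0],key=cv2.contourArea)
    print(n,st[i])
    # depth points to world
    if n=="top":
        P=np.array([onz(c,p[0],.034)[:2] for p in cs],np.float32)
        r=cv2.minAreaRect(P);print(r, cv2.boxPoints(r))
    z=c["z_map"]
    ys,xs=np.where(l==i); W=[]
    for y,x in zip(ys,xs):
        if z[y,x]>0:
            o,d=ray(c,(x,y));W.append(o+d*z[y,x])
    W=np.array(W);T=W[(abs(W[:,2]-.034)<.008)]
    print(np.percentile(W[:,2],[5,50,95]));r=cv2.minAreaRect(T[:,:2].astype('f4'));print(r)
    x,y,w,hh=st[i][:4]
    cr=im[y-35:y+hh+10,x-10:x+w+10] if n=="side" else im[y-10:y+hh+10,x-10:x+w+60]
    cv2.imwrite(f"pics/{n}_crop.png",cv2.resize(cr,None,fx=4,fy=4,interpolation=cv2.INTER_CUBIC)); print(x-10,y-(35 if n=='side' else 10))
E
```

```text
top [ 183  198  106   54 2941]
((0.49357497692108154, 0.003981098532676697), (0.11327283829450607, 0.32815083861351013), 7.899357318878174) [[ 0.41492653  0.15871586]
 [ 0.46002543 -0.16632114]
 [ 0.5722234  -0.15075366]
 [ 0.5271245   0.17428334]]
[0.02881037 0.03281018 0.03633926]
((0.4932574927806854, 0.00392518937587738), (0.11204587668180466, 0.3294737637042999), 7.782437324523926)
173 188
side [ 216  154   48   83 2659]
[0.01458179 0.03367534 0.03590067]
((0.4915814697742462, 0.0021924376487731934), (0.11116281896829605, 0.3301851749420166), 7.947427749633789)
206 119
```

View pics/side_crop.png

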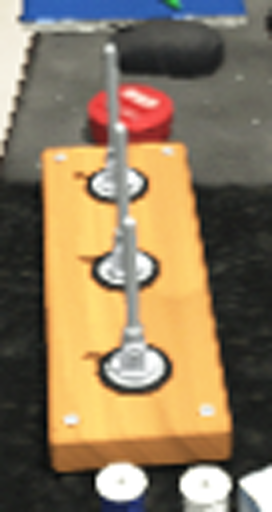

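View pics/top_crop.png

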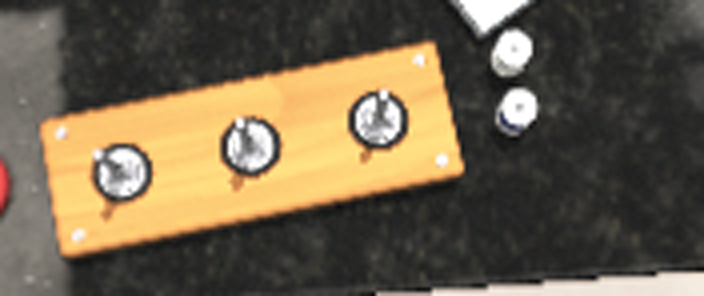

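Run:
```python
from h import *
a=np.radians(7.87);C=np.array([.4926,.0031]);ex=np.array([np.cos(a),np.sin(a)]);ey=np.array([-ex[1],ex[0]])
for n in("top","side"):
    c=dict(np.load(n+"0.npz"))
    for y in(.105,0,-.105):
        p=C+ey*y;print(n,y,p,proj(c,[*p,.154]),proj(c,[*p,.036]))
```

```text
top 0.105 [0.47822278 0.10711104] (np.float64(197.15246890736807), np.float64(226.09551464621978)) (np.float64(203.27265629998303), np.float64(231.1735181972258))
top 0 [0.4926 0.0031] (np.float64(233.08022368258696), np.float64(218.73269191336357)) (np.float64(235.47607210093935), np.float64(224.55353086319246))
top -0.105 [ 0.50697722 -0.10091104] (np.float64(268.77152596430506), np.float64(211.3861711843215)) (np.float64(267.4834538555438), np.float64(217.9400955604195))
side 0.105 [0.47822278 0.10711104] (np.float64(233.35151594889027), np.float64(129.95820918160751)) (np.float64(234.94563365466803), np.float64(164.75896666515158))
side 0 [0.4926 0.0031] (np.float64(235.50592317564812), np.float64(149.84247671739254)) (np.float64(237.06668697982306), np.float64(185.97399156090708))
side -0.105 [ 0.50697722 -0.10091104] (np.float64(238.05403572918377), np.float64(173.39573343895395)) (np.float64(239.5476522742963), np.float64(210.84013836827444))
```

>>> send_rows --motion '[[[0,0,0],-8.4,4],[[0,0,0],-8.4,4],[[0,0,0],-8.4,4],[[0,0,0],-8.4,4],[[0,0,0],-8.4,4],[[0,0,0],-8.4,4],[[0,0,0],-8.4,4],[[0,0,0],-8.4,4]]' --newtons 20

```text
t: 0.95
tcp_pos: [0.1914, -0.647, 0.2223]
orientation: [-2.334, -2.102, -0.0]
force: [0.7, 0.2, -0.2]
gripper_width: 0.04
```

>>> send_rows --motion '[[[0,0,0],-7,4],[[0,0,0],-7.2,4],[[0,0,0],0,4]]'

```text
t: 1.25
tcp_pos: [0.1913, -0.6471, 0.2222]
orientation: [-2.062, -2.37, -0.001]
force: [0.1, -0.8, 0.5]
gripper_width: 0.0396
```

>>> send_rows --motion '[[[3.5,2.7,0],0,4],[[3.5,2.7,0],0,4],[[3.5,2.7,0],0,4],[[3.5,2.7,0],0,4],[[3.5,2.7,0],0,4],[[3.5,2.7,0],0,4],[[3.5,2.7,0],0,4]]'

```text
t: 1.95
tcp_pos: [0.3457, -0.377, 0.2227]
orientation: [2.068, 2.365, -0.0]
force: [0.8, 0.2, -0.3]
gripper_width: 0.0397
```

>>> send_rows --motion '[[[3.5,2.7,0],0,4],[[3.5,2.7,0],0,4],[[3.5,2.7,0],0,4],[[3.5,2.7,0],0,4],[[3.5,2.7,0],0,4],[[3.5,2.7,0],0,4],[[0,0,0],0,4]]'

```text
t: 2.65
tcp_pos: [0.4796, -0.142, 0.2233]
orientation: [2.056, 2.375, 0.006]
force: [-0.4, 0.3, 0.7]
gripper_width: 0.0399
```

```bash
cat > d.py <<'E'
import numpy as np,sys
from rig import *
from scipy.spatial.transform import Rotation as R
from h import *
a=np.radians(7.87);C=np.array([.4926,.0031]);ex=np.array([np.cos(a),np.sin(a)]);ey=np.array([-ex[1],ex[0]])
def show(p,sx=0,z=.105):
    s=state();M=R.from_rotvec(s["orientation"]).as_matrix()
    y={"L":.105,"M":0,"R":-.105}[p]
    w=np.array([*(C+ey*y+ex*sx),z])
    d=np.array(s["tcp_pos"])[:2]-C
    print("t",s["t"],"z",s["tcp_pos"][2],"stand xy mm",d@ex*1e3,d@ey*1e3,"tool delta cm",(M.T@(w-s["tcp_pos"])*100).round(2),"yaw",np.degrees(np.arctan2(M[1,1],M[0,1])).round(2),"F",(ex@s["force"][:2]).round(2), s["gripper_width"])
if __name__=="__main__": show(sys.argv[1],float(sys.argv[2]) if len(sys.argv)>2 else 0)
E
python3 d.py R
```

```text
t 2.65 z 0.2232599072857138 stand xy mm -32.707353972778165 -141.92102732369656 tool delta cm [ 3.65  3.26 11.84] yaw 8.22 F -0.35 0.039946085262711095
```

>>> send_rows --motion '[[[1.9,1.7,0],0,4],[[1.8,1.6,0],0,4],[[0,0,0],0,4],[[0,0,0],0,4]]'

```text
t: 3.05
tcp_pos: [0.5041, -0.1076, 0.2224]
orientation: [-2.065, -2.367, 0.001]
force: [-1.3, -0.6, 0.0]
gripper_width: 0.0401
```

```bash
python3 d.py R
python3 - <<'E'
from rig import *
from h import *
from scipy.spatial.transform import Rotation as R
s=state();c=read_camera("wrist");cv2.imwrite("pics/w1.png",c["image"]);
T=np.eye(4);T[:3,:3]=R.from_rotvec(s["orientation"]).as_matrix();T[:3,3]=s["tcp_pos"];T=T@c["hand_eye"]
a=np.radians(7.87)
for y in (.105,0,-.105):
  P=[.4926-np.sin(a)*y,.0031+np.cos(a)*y,.154]
  print(proj(c,P,T))
E
```

```text
t 3.05 z 0.22244773121965997 stand xy mm -3.786788700282592 -111.27117998345764 tool delta cm [ 0.63  0.39 11.74] yaw 7.8 F -1.4 0.040093355504360724
(np.float64(258.8807607444965), np.float64(-138.3942357513216))
(np.float64(258.26575545855775), np.float64(55.07403964811138))
(np.float64(257.858812043862), np.float64(195.0322222617825))
```

View pics/w1.png

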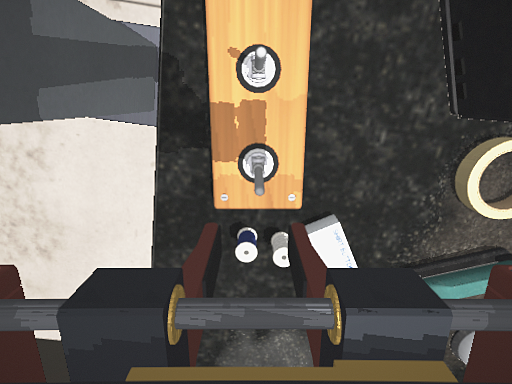

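>>> send_rows --motion '[[[0.6,0.4,0],0,4],[[0,0,3.5],0,4],[[0,0,4],0,4],[[0,0,3],0,4],[[0,0,1.2],0,4],[[0,0,0],0,4],[[0,0,0],0,4]]'

```text
t: 3.8
tcp_pos: [0.5084, -0.1009, 0.1068]
orientation: [2.063, 2.367, 0.001]
force: [0.0, -0.0, 0.3]
gripper_width: 0.0403
```

```bash
python3 d.py R; python3 d.py R
```

```text
t 3.8 z 0.1067560638957543 stand xy mm 1.4479211561022256 -105.16793080911725 tool delta cm [ 0.02 -0.15  0.18] yaw 7.85 F 0.05 0.040269967652684605
t 3.8 z 0.1067560638957543 stand xy mm 1.4479211561022256 -105.16793080911725 tool delta cm [ 0.02 -0.15  0.18] yaw 7.85 F 0.05 0.040269967652684605
```

```bash
cat > feel.py <<'E'
from d import *
import sys
p,tag,n=sys.argv[1],sys.argv[2],int(sys.argv[3])
F=[]
for i in range(n):
    c=read_camera("wrist");s=state();F.append([ex@s["force"][:2],ey@s["force"][:2],s["force"][2]])
print("Fx Fy Fz",np.mean(F,0).round(2),"sd",np.std(F,0).round(2))
show(p)
s=state();T=np.eye(4);T[:3,:3]=R.from_rotvec(s["orientation"]).as_matrix();T[:3,3]=s["tcp_pos"];T=T@c["hand_eye"]
y={"L":.105,"M":0,"R":-.105}[p];q=C+ey*y
print("upright tip px",np.round(proj(c,[*q,.154],T),1))
cv2.imwrite(f"pics/{tag}.png",c["image"])
E
python3 feel.py R r0 6
```

```text
Fx Fy Fz [-0.32  0.33 -0.11] sd [0.38 0.26 0.44]
t 4.1 z 0.10658627321617126 stand xy mm 1.188862250531969 -105.13950369567004 tool delta cm [ 0.01 -0.12  0.16] yaw 7.87 F -0.83 0.03971343638754555
upright tip px [250.3 286.2]
```

View pics/r0.png

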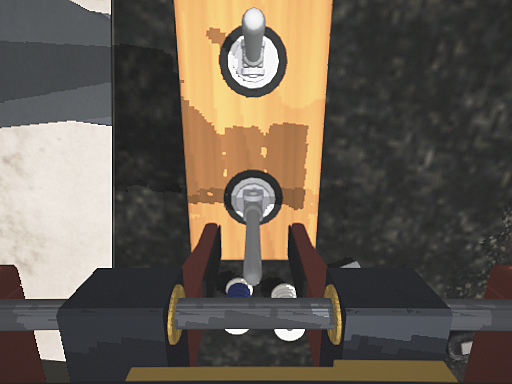

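>>> send_rows --motion '[[[0,-0.5,0],0,4],[[0,-0.5,0],0,4],[[0,-0.3,0],0,4],[[0,0,0],0,4]]'

```text
t: 4.5
tcp_pos: [0.494, -0.1027, 0.1056]
orientation: [-2.064, -2.369, 0.001]
force: [-0.2, 1.0, 0.5]
gripper_width: 0.0403
```

```bash
python3 feel.py R r1 5
```

```text
Fx Fy Fz [-0.01  0.13 -0.06] sd [0.39 0.53 0.37]
t 4.75 z 0.10567882623718211 stand xy mm -12.170463688969859 -104.86998089207742 tool delta cm [-0.01  1.22  0.07] yaw 7.89 F -0.21 0.03975472165861633
upright tip px [280.  287.9]
```

>>> send_rows --motion '[[[0,-0.1,0],0,4],[[0,0,0],0,4]]'

```text
t: 4.95
tcp_pos: [0.4937, -0.1026, 0.1056]
orientation: [-2.063, -2.369, 0.0]
force: [0.3, -0.3, -0.7]
gripper_width: 0.04
```

>>> send_rows --motion '[[[0,-0.1,0],0,4],[[0,0,0],0,4]]'

```text
t: 5.15
tcp_pos: [0.4926, -0.1028, 0.1056]
orientation: [-2.063, -2.369, 0.0]
force: [0.5, -0.4, -0.5]
gripper_width: 0.0401
```

```bash
python3 feel.py R r2 4
```

```text
Fx Fy Fz [ 0.19  0.15 -0.08] sd [0.22 0.24 0.52]
t 5.35 z 0.10566172732153861 stand xy mm -14.361743703020892 -104.92468449276944 tool delta cm [-0.01  1.44  0.07] yaw 7.88 F -0.16 0.03975055771512008
upright tip px [284.8 287.8]
```

View pics/r2.png

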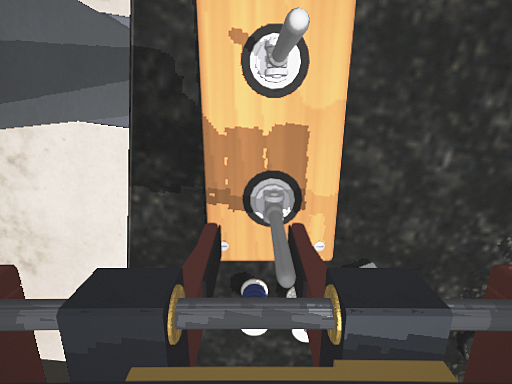

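>>> send_rows --motion '[[[0,-0.1,0],0,4],[[0,0,0],0,4]]'

```text
t: 5.55
tcp_pos: [0.4916, -0.1029, 0.1057]
orientation: [2.063, 2.369, -0.0]
force: [0.3, 0.1, 0.3]
gripper_width: 0.04
```

```bash
python3 feel.py R r3 4
```

```text
Fx Fy Fz [ 0.28 -0.14  0.1 ] sd [0.68 0.49 0.59]
t 5.75 z 0.10566221279558491 stand xy mm -15.383361692432754 -104.87199509866014 tool delta cm [-0.01  1.54  0.07] yaw 7.89 F 0.06 0.039728776190718414
upright tip px [287.1 287.9]
```

>>> send_rows --motion '[[[0,-0.1,0],0,4],[[0,0,0],0,4]]'

```text
t: 5.95
tcp_pos: [0.4911, -0.103, 0.1057]
orientation: [2.063, 2.369, 0.001]
force: [1.6, -0.4, -2.0]
gripper_width: 0.04
```

```bash
python3 feel.py R r4 4
```

```text
Fx Fy Fz [ 2.19  0.1  -1.41] sd [0.47 0.83 0.5 ]
t 6.15 z 0.10575836086804116 stand xy mm -16.002235976518623 -104.8780297475028 tool delta cm [-0.01  1.6   0.08] yaw 7.89 F 2.61 0.040075172128434824
upright tip px [288.5 287.8]
```

View pics/r4.png

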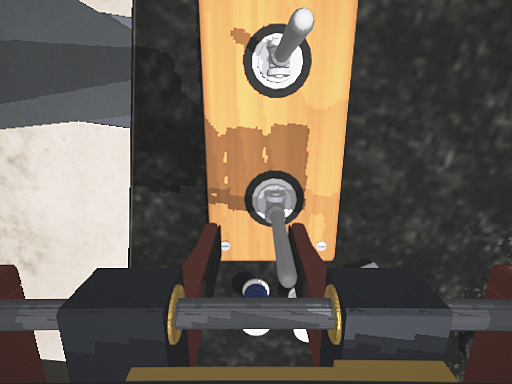

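>>> send_rows --motion '[[[0,0.8,0],0,4],[[0,0.8,0],0,4],[[0,0,-4],0,4],[[0,0,-4],0,4],[[3.5,0,0],0,4],[[3.5,0,0],0,4],[[3.5,0,0],0,4],[[0,0,0],0,4]]'

```text
t: 6.95
tcp_pos: [0.492, 0.0085, 0.1863]
orientation: [-2.054, -2.376, -0.003]
force: [0.3, 0.3, 0.2]
gripper_width: 0.0403
```

```bash
python3 feel.py M m0 1
```

```text
Fx Fy Fz [ 0.2  -0.77 -0.21] sd [0. 0. 0.]
t 7.0 z 0.18601713801539568 stand xy mm 0.09538006033582573 2.645425376144723 tool delta cm [-0.27 -0.01  8.1 ] yaw 8.17 F 0.2 0.040183855803773115
upright tip px [253.  222.6]
```

View pics/m0.png

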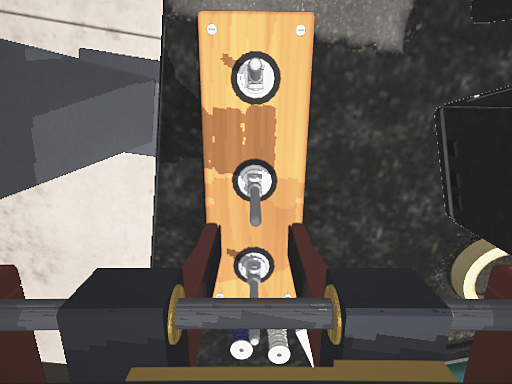

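>>> send_rows --motion '[[[-0.2,0,3],0,4],[[0,0,4],0,4],[[0,0,1],0,4],[[0,0,0],0,4],[[0,-0.6,0],0,4],[[0,-0.5,0],0,4],[[0,-0.2,0],0,4],[[0,0,0],0,4]]'

```text
t: 7.8
tcp_pos: [0.4797, -0.0009, 0.1066]
orientation: [2.063, 2.368, 0.001]
force: [-0.3, -0.2, 0.1]
gripper_width: 0.0401
```

```bash
python3 feel.py M m1 4
```

```text
Fx Fy Fz [-0.07 -0.   -0.41] sd [0.66 0.13 0.28]
t 8.0 z 0.10594424136410968 stand xy mm -13.139584651331928 -1.9406107424575976 tool delta cm [0.19 1.31 0.1 ] yaw 7.88 F 0.67 0.03980363939146552
upright tip px [282.2 283.6]
```

View pics/m1.png

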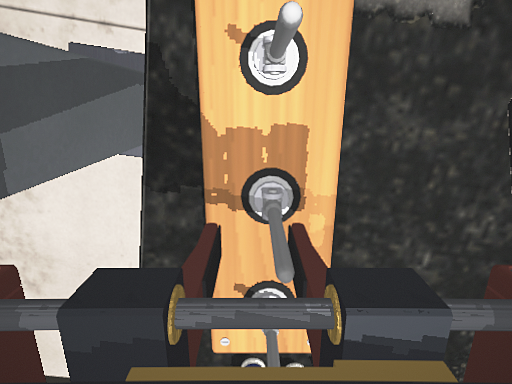

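>>> send_rows --motion '[[[0,-0.1,0],0,4],[[0,0,0],0,4]]'

```text
t: 8.2
tcp_pos: [0.4785, -0.0007, 0.1056]
orientation: [-2.063, -2.369, 0.0]
force: [0.1, 0.1, 0.6]
gripper_width: 0.04
```

>>> send_rows --motion '[[[0,-0.1,0],0,4],[[0,0,0],0,4]]'

```text
t: 8.4
tcp_pos: [0.4775, -0.0009, 0.1056]
orientation: [-2.063, -2.369, 0.0]
force: [-0.2, -0.4, 0.2]
gripper_width: 0.0402
```

```bash
python3 feel.py M m2 4
```

```text
Fx Fy Fz [ 0.23  0.32 -0.  ] sd [0.35 0.17 0.26]
t 8.6 z 0.10562950415326666 stand xy mm -15.426782946046337 -1.8953749462490281 tool delta cm [0.19 1.54 0.06] yaw 7.89 F 0.09 0.03999459168591447
upright tip px [287.4 284.1]
```

>>> send_rows --motion '[[[0,-0.1,0],0,4],[[0,0,0],0,4]]'

```text
t: 8.8
tcp_pos: [0.4765, -0.001, 0.1057]
orientation: [-2.063, -2.369, 0.0]
force: [0.4, -1.1, -0.3]
gripper_width: 0.0398
```

```bash
python3 feel.py M m3 4
```

```text
Fx Fy Fz [-0.37 -0.    0.15] sd [0.16 0.25 0.62]
t 9.0 z 0.10564662357173399 stand xy mm -16.423287542496386 -1.9298040731582342 tool delta cm [0.19 1.64 0.06] yaw 7.89 F -0.49 0.03977719262925611
upright tip px [289.6 284. ]
```

>>> send_rows --motion '[[[0,-0.1,0],0,4],[[0,0,0],0,4]]'

```text
t: 9.2
tcp_pos: [0.4755, -0.0012, 0.1057]
orientation: [-2.063, -2.369, 0.0]
force: [-1.0, -0.3, 0.5]
gripper_width: 0.0398
```

```bash
python3 feel.py M m4 4
```

```text
Fx Fy Fz [ 0.02  0.   -0.22] sd [0.43 0.23 0.54]
t 9.4 z 0.10567780510123358 stand xy mm -17.40298699478582 -1.8869759364172611 tool delta cm [0.19 1.74 0.07] yaw 7.89 F 0.04 0.040270529320205195
upright tip px [291.8 284. ]
```

View pics/m4.png

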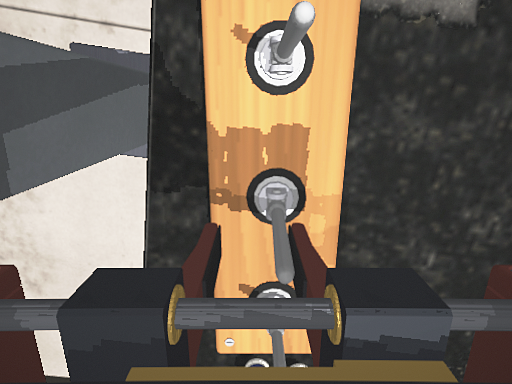

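>>> send_rows --motion '[[[0,-0.1,0],0,4],[[0,-0.05,0],0,4],[[0,0,0],0,4]]'

```text
t: 9.7
tcp_pos: [0.474, -0.0014, 0.1056]
orientation: [-2.063, -2.369, 0.0]
force: [0.1, 0.9, 0.1]
gripper_width: 0.0404
```

>>> send_rows --motion '[[[0,-0.1,0],0,4],[[0,0,0],0,4]]'

```text
t: 9.9
tcp_pos: [0.473, -0.0015, 0.1056]
orientation: [-2.063, -2.369, 0.0]
force: [0.2, 0.2, -0.3]
gripper_width: 0.0399
```

```bash
python3 feel.py M m5 4
```

```text
Fx Fy Fz [-0.2   0.1  -0.18] sd [0.64 0.4  0.2 ]
t 10.1 z 0.10564656765312797 stand xy mm -19.919428453377677 -1.891114527843109 tool delta cm [0.19 1.99 0.06] yaw 7.89 F -0.94 0.04007311982436325
upright tip px [297.4 284.1]
```

>>> send_rows --motion '[[[0,-0.1,0],0,4],[[0,0,0],0,4]]'

```text
t: 10.3
tcp_pos: [0.472, -0.0017, 0.1057]
orientation: [2.063, 2.369, -0.0]
force: [0.6, 1.0, 0.3]
gripper_width: 0.0398
```

```bash
python3 feel.py M m6 4
```

```text
Fx Fy Fz [-0.32  0.28 -0.22] sd [0.57 0.25 0.77]
t 10.5 z 0.10564985980064387 stand xy mm -20.909800150026896 -1.921180780090557 tool delta cm [0.19 2.09 0.06] yaw 7.89 F -0.96 0.04029439337190252
upright tip px [299.6 284. ]
```

>>> send_rows --motion '[[[0,-0.1,0],0,4],[[0,0,0],0,4]]'

```text
t: 10.7
tcp_pos: [0.4715, -0.0017, 0.1058]
orientation: [2.063, 2.369, 0.001]
force: [1.8, 0.4, -1.1]
gripper_width: 0.0399
```

```bash
python3 feel.py M m7 4
```

```text
Fx Fy Fz [ 1.69 -0.21 -0.89] sd [0.53 0.34 0.38]
t 10.9 z 0.1057547873434386 stand xy mm -21.53713495625865 -1.8709808663834957 tool delta cm [0.19 2.15 0.08] yaw 7.89 F 2.43 0.03972124628482712
upright tip px [301.1 283.9]
```

>>> send_rows --motion '[[[0,-0.05,0],0,4],[[0,0,0],0,4]]'

```text
t: 11.1
tcp_pos: [0.4712, -0.0017, 0.1058]
orientation: [2.063, 2.368, 0.002]
force: [3.5, 0.0, -2.7]
gripper_width: 0.04
```

```bash
python3 feel.py M m8 4
```

```text
Fx Fy Fz [ 3.84  0.22 -2.24] sd [0.24 0.39 0.31]
t 11.3 z 0.10579736321098061 stand xy mm -21.939714106481603 -1.8579119840712839 tool delta cm [0.18 2.19 0.08] yaw 7.89 F 3.45 0.039984661868627716
upright tip px [302.  283.9]
```

View pics/m8.png

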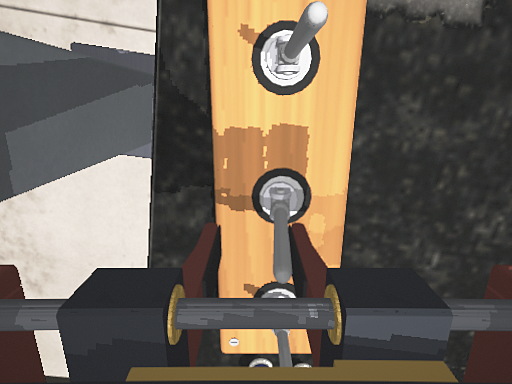

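>>> send_rows --motion '[[[0,0.6,0],0,4],[[0,0.6,0],0,4],[[0,0.5,0],0,4],[[0,0.5,0],0,4],[[0,0.5,0],0,4],[[0,0.4,0],0,4],[[0,0.3,0],0,4],[[0,0,0],0,4]]'

```text
t: 12.1
tcp_pos: [0.5048, 0.0029, 0.1057]
orientation: [2.063, 2.369, 0.0]
force: [0.1, -0.4, -0.3]
gripper_width: 0.0399
```

```bash
python3 feel.py M m9 3
```

```text
Fx Fy Fz [-0.29 -0.33  0.08] sd [0.3  0.14 0.44]
t 12.25 z 0.10561845881041272 stand xy mm 11.419671661475768 -1.8778261355820887 tool delta cm [ 0.19 -1.14  0.06] yaw 7.89 F -0.13 0.039855255358825586
upright tip px [227.2 284.1]
```

View pics/m9.png

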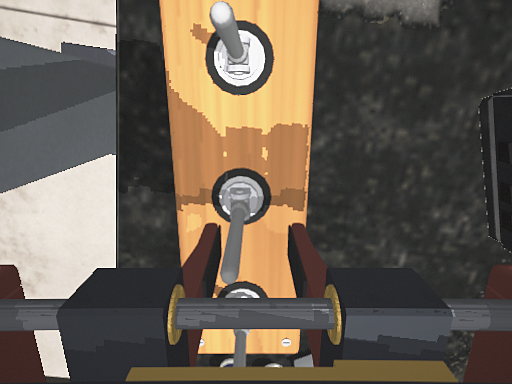

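>>> send_rows --motion '[[[0,0.2,0],0,4],[[0,0.2,0],0,4],[[0,0.2,0],0,4],[[0,0.1,0],0,4],[[0,0,0],0,4]]'

```text
t: 12.75
tcp_pos: [0.5115, 0.0038, 0.1057]
orientation: [2.063, 2.369, 0.0]
force: [0.9, -0.1, 1.0]
gripper_width: 0.0396
```

```bash
python3 feel.py M m10 3
```

```text
Fx Fy Fz [ 0.21 -0.07 -0.17] sd [0.33 0.89 0.44]
t 12.9 z 0.1056415474544364 stand xy mm 18.545834134462023 -1.858872237157648 tool delta cm [ 0.19 -1.85  0.06] yaw 7.89 F 0.66 0.040119962985304534
upright tip px [211.2 284.2]
```

View pics/m10.png

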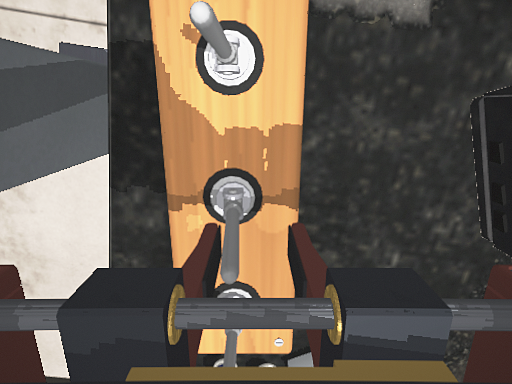

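>>> send_rows --motion '[[[0,0.1,0],0,4],[[0,0,0],0,4]]'

```text
t: 13.1
tcp_pos: [0.5124, 0.0039, 0.1057]
orientation: [2.063, 2.369, 0.0]
force: [0.9, 0.2, -0.3]
gripper_width: 0.0399
```

>>> send_rows --motion '[[[0,0.05,0],0,4],[[0,0,0],0,4]]'

```text
t: 13.3
tcp_pos: [0.5128, 0.004, 0.1057]
orientation: [2.063, 2.369, 0.0]
force: [-0.1, -0.6, 0.6]
gripper_width: 0.0402
```

```bash
python3 feel.py M m11 3
```

```text
Fx Fy Fz [ 0.65 -0.21 -0.74] sd [0.17 0.31 0.25]
t 13.45 z 0.10564317974846123 stand xy mm 20.07845802027722 -1.9006821302920214 tool delta cm [ 0.19 -2.01  0.06] yaw 7.89 F 0.77 0.03988415133154177
upright tip px [207.8 284.1]
```

>>> send_rows --motion '[[[0,0.1,0],0,4],[[0,0,0],0,4]]'

```text
t: 13.65
tcp_pos: [0.5139, 0.0042, 0.1057]
orientation: [2.063, 2.369, 0.0]
force: [0.2, 0.1, 0.5]
gripper_width: 0.0402
```

```bash
python3 feel.py M m12 3
```

```text
Fx Fy Fz [-0.1   0.15  0.19] sd [0.64 0.25 0.5 ]
t 13.8 z 0.10564099756454196 stand xy mm 21.106734936577688 -1.8855773749245635 tool delta cm [ 0.19 -2.11  0.06] yaw 7.89 F 0.69 0.04031976763735459
upright tip px [205.5 284.1]
```

>>> send_rows --motion '[[[0,0.1,0],0,4],[[0,0,0],0,4]]'

```text
t: 14.0
tcp_pos: [0.5149, 0.0043, 0.1057]
orientation: [2.063, 2.369, 0.0]
force: [-1.1, -0.1, -0.5]
gripper_width: 0.0399
```

```bash
python3 feel.py M m13 3
```

```text
Fx Fy Fz [ 0.23 -0.22  0.51] sd [0.29 0.42 0.59]
t 14.15 z 0.1056643710673986 stand xy mm 22.10370069742065 -1.8728373382457328 tool delta cm [ 0.19 -2.21  0.07] yaw 7.89 F -0.12 0.04026295329678761
upright tip px [203.2 284.1]
```

View pics/m13.png

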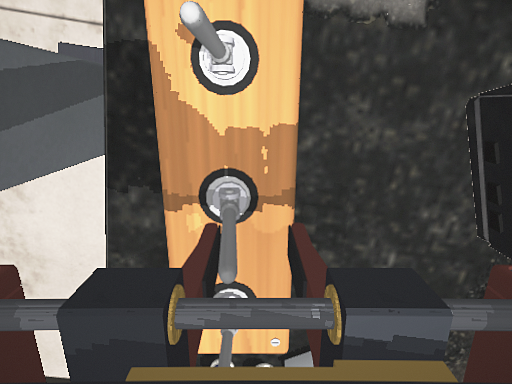

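>>> send_rows --motion '[[[0,0.1,0],0,4],[[0,0,0],0,4]]'

```text
t: 14.35
tcp_pos: [0.5156, 0.0044, 0.1056]
orientation: [-2.063, -2.369, 0.001]
force: [-1.1, 0.3, -0.4]
gripper_width: 0.0403
```

```bash
python3 feel.py M m14 3
```

```text
Fx Fy Fz [-0.06  0.16  0.43] sd [0.18 0.41 0.8 ]
t 14.5 z 0.10560122910281482 stand xy mm 22.963139204530616 -1.8945800432391278 tool delta cm [ 0.19 -2.3   0.06] yaw 7.89 F -0.25 0.039838527081695926
upright tip px [201.2 284.2]
```

>>> send_rows --motion '[[[0,0.1,0],0,4],[[0,0,0],0,4]]'

```text
t: 14.7
tcp_pos: [0.5161, 0.0044, 0.1055]
orientation: [-2.063, -2.368, 0.002]
force: [-3.6, 1.1, 2.0]
gripper_width: 0.0399
```

```bash
python3 feel.py M m15 3
```

```text
Fx Fy Fz [-3.2   0.55  1.47] sd [0.25 0.32 0.46]
t 14.85 z 0.10547738903179493 stand xy mm 23.47542002348415 -1.907909715047478 tool delta cm [ 0.19 -2.35  0.05] yaw 7.89 F -3.52 0.040051367201074
upright tip px [200.  284.3]
```

>>> send_rows --motion '[[[0,-0.8,0],0,4],[[0,0,-4],0,4],[[0,0,-4],0,4],[[-0.1,-2,0],0,0],[[0.3,-2,0],0,0],[[0,0,0],0,0],[[0,0,0],0,0],[[0,0,0],0,0]]'

```text
t: 15.65
tcp_pos: [0.4699, 0.0, 0.1858]
orientation: [2.063, 2.368, 0.002]
force: [0.7, -0.5, -1.1]
gripper_width: 0.0033
```

```bash
python3 feel.py M m16 1
```

```text
Fx Fy Fz [ 0.59 -0.23  0.82] sd [0. 0. 0.]
t 15.7 z 0.18567392288970583 stand xy mm -22.9843671862418 0.07610675505640466 tool delta cm [-0.01  2.29  8.07] yaw 7.89 F 0.59 0.001194135122105132
upright tip px [285.5 219.4]
```

View pics/m16.png

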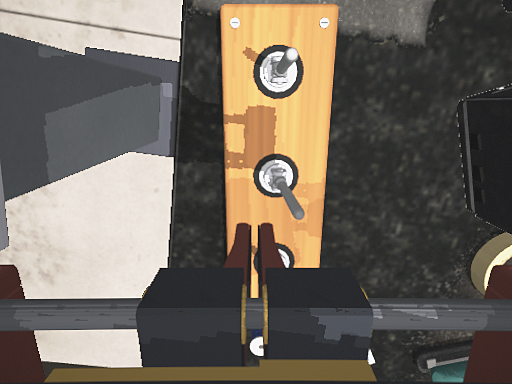

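>>> send_rows --motion '[[[0,0,3.5],0,0],[[0,0,3.6],0,0],[[0,0,0],0,0],[[0,0.6,0],0,0],[[0,0.6,0],0,0],[[0,0,0],0,0]]'

```text
t: 16.3
tcp_pos: [0.4833, 0.0021, 0.1164]
orientation: [2.062, 2.367, 0.005]
force: [0.6, 0.7, 0.5]
gripper_width: 0.0004
```

```bash
python3 feel.py M m17 2
```

```text
Fx Fy Fz [-0.63  0.17 -0.34] sd [0.1  0.06 0.79]
t 16.4 z 0.11578066560176525 stand xy mm -10.816686478439166 0.06194997671946734 tool delta cm [-0.01  1.08  1.08] yaw 7.88 F -0.73 0.0003490417797175354
upright tip px [275.5 275. ]
```

View pics/m17.png

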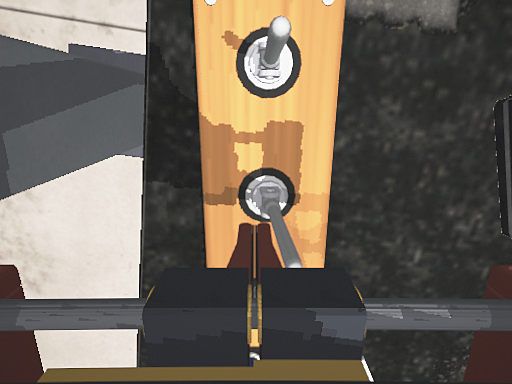

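>>> send_rows --motion '[[[0,0.35,0.1],0,0],[[0,0.35,0.1],0,0],[[0,0.35,0.05],0,0],[[0,0.35,0.05],0,0],[[0,0,0],0,0]]'

```text
t: 16.9
tcp_pos: [0.4935, 0.0032, 0.1114]
orientation: [-2.062, -2.368, 0.004]
force: [-5.6, -0.5, 4.4]
gripper_width: 0.0006
```

```bash
python3 feel.py M m18 2
```

```text
Fx Fy Fz [-4.86 -0.21  4.59] sd [0.41 0.29 0.33]
t 17.0 z 0.11137207329631742 stand xy mm 0.9419524463214585 -0.030051743335863093 tool delta cm [ 0.   -0.09  0.64] yaw 7.89 F -5.27 0.0003874060872007892
upright tip px [250.6 280.2]
```

View pics/m18.png

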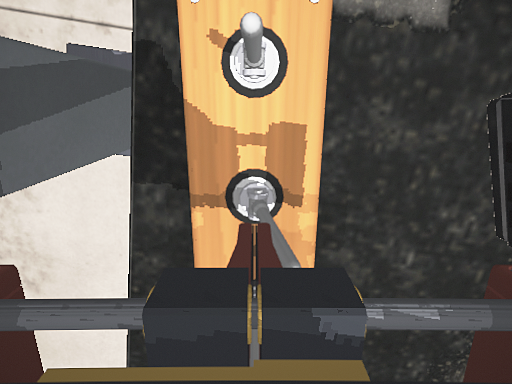

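>>> send_rows --motion '[[[0,0.5,0.1],0,0],[[0,0.5,0.15],0,0],[[0,0.45,0.2],0,0],[[0,0.45,0.2],0,0],[[0,0.4,0.3],0,0],[[0,0.4,0.35],0,0],[[0,0.35,0.35],0,0],[[0,0,0],0,0]]'

```text
t: 17.8
tcp_pos: [0.5268, 0.0079, 0.0959]
orientation: [2.062, 2.367, 0.004]
force: [-1.0, -0.5, 6.3]
gripper_width: 0.0004
```

```bash
python3 feel.py M m19 2
```

```text
Fx Fy Fz [-0.52 -0.46  4.47] sd [0.68 0.36 0.34]
t 17.9 z 0.09585969489459359 stand xy mm 34.20911798368456 0.06336260178083006 tool delta cm [-0.01 -3.42 -0.92] yaw 7.88 F 0.15 0.0006935130846284229
upright tip px [170.7 302.5]
```

View pics/m19.png

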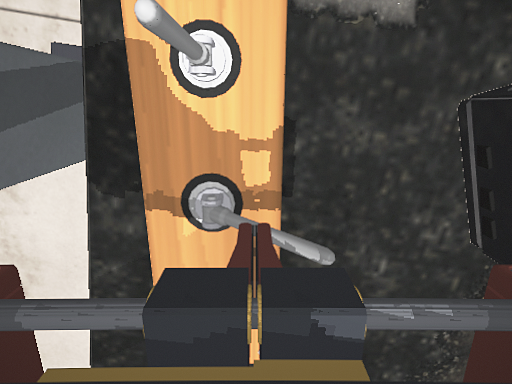

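Folding well. Continue down along the arc.

>>> send_rows --motion '[[[0,0.35,0.5],0,0],[[0,0.35,0.5],0,0],[[0,0.3,0.5],0,0],[[0,0.2,0.5],0,0],[[0,0.2,0.5],0,0],[[0,0.1,0.4],0,0],[[0,0,0],0,0]]'

```text
t: 18.6
tcp_pos: [0.543, 0.0102, 0.0672]
orientation: [2.061, 2.366, 0.007]
force: [2.3, -1.0, 4.4]
gripper_width: 0.0003
```

```bash
python3 feel.py M m20 2
```

```text
Fx Fy Fz [ 2.37 -1.13  4.86] sd [0.39 0.3  0.18]
t 18.7 z 0.06722052717797092 stand xy mm 50.41332044229786 0.17457157728650496 tool delta cm [-0.02 -5.02 -3.8 ] yaw 7.88 F 1.98 0.0004133303180832023
upright tip px [ 96.2 362.2]
```

>>> send_rows --motion '[[[0,0,0.25],0,0],[[0,0,0.25],0,0],[[0,0,0],0,0]]'

```text
t: 19.0
tcp_pos: [0.5432, 0.0103, 0.0626]
orientation: [2.061, 2.366, 0.008]
force: [3.9, 0.1, 6.1]
gripper_width: 0.0002
```

>>> send_rows --motion '[[[0,0,0.15],0,0],[[0,0,0],0,0]]'

```text
t: 19.2
tcp_pos: [0.5434, 0.0104, 0.0612]
orientation: [2.061, 2.366, 0.009]
force: [4.5, 0.6, 7.0]
gripper_width: 0.0004
```

```bash
python3 feel.py M m21 2
```

```text
Fx Fy Fz [ 4.41 -0.39  6.4 ] sd [0.26 0.27 0.22]
t 19.3 z 0.06125039364743237 stand xy mm 51.278533671754396 0.21118917828629685 tool delta cm [-0.02 -5.1  -4.41] yaw 7.88 F 4.15 0.0007300794422597218
upright tip px [ 83.4 379.7]
```

View pics/m21.png

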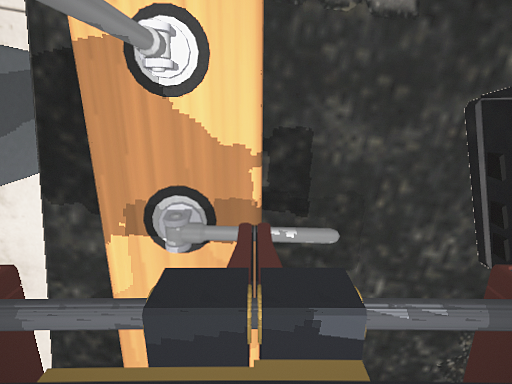

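>>> send_rows --motion '[[[0,0.1,0.1],0,0],[[0,0,0],0,0]]'

```text
t: 19.5
tcp_pos: [0.5437, 0.0104, 0.06]
orientation: [2.061, 2.366, 0.007]
force: [3.1, -0.1, 7.5]
gripper_width: 0.0003
```

>>> send_rows --motion '[[[0,0.05,0.15],0,0],[[0,0,0],0,0]]'

```text
t: 19.7
tcp_pos: [0.5439, 0.0104, 0.0586]
orientation: [2.061, 2.366, 0.006]
force: [1.9, 0.1, 10.2]
gripper_width: 0.0002
```

>>> send_rows --motion '[[[0,0,0.1],0,0],[[0,0,0],0,0]]'

```text
t: 19.9
tcp_pos: [0.5441, 0.0104, 0.0582]
orientation: [2.061, 2.366, 0.006]
force: [0.5, -1.0, 14.8]
gripper_width: 0.0007
```

>>> send_rows --motion '[[[0,0,0.1],0,0],[[0,0,0],0,0]]'

```text
t: 20.1
tcp_pos: [0.5442, 0.0105, 0.0576]
orientation: [2.061, 2.366, 0.006]
force: [-0.5, -1.3, 18.9]
gripper_width: 0.0006
```

>>> send_rows --motion '[[[0,0,-0.5],0,0],[[0,0,-3],0,0],[[0,0,-4.5],0,0],[[0,0,-4.5],0,0],[[0,-2,-3],0,0],[[0,-3,0],0,0],[[0,0,0],0,0]]'

```text
t: 20.8
tcp_pos: [0.4889, 0.0023, 0.2104]
orientation: [2.063, 2.368, -0.004]
force: [0.0, -0.3, -0.6]
gripper_width: 0.0004
```

```bash
python3 feel.py M m22 1
python3 - <<'E'
from rig import *
from h import *
for n in("side","top"):
    c=read_camera(n);im=c["image"]
    cr=im[110:250,190:330] if n=="side" else im[170:270,165:335]
    cv2.imwrite(f"pics/{n}_end.png",cv2.resize(cr,None,fx=4,fy=4,interpolation=cv2.INTER_CUBIC))
E
```

```text
Fx Fy Fz [ 0.66 -0.1  -0.59] sd [0. 0. 0.]
t 20.85 z 0.21013545366043263 stand xy mm -2.2746234253830155 -0.338240858626041 tool delta cm [ 0.05  0.23 10.51] yaw 7.86 F 0.66 0.000381488328565389
upright tip px [256.1 206.9]
```

View pics/m22.png

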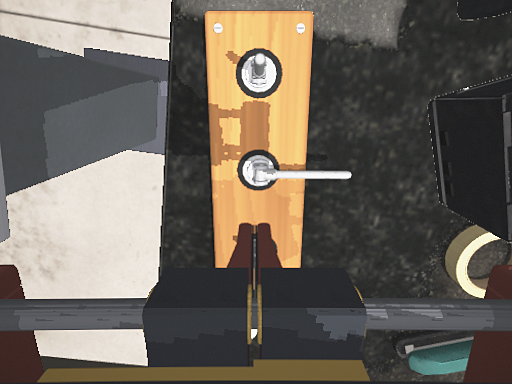

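View pics/side_end.png

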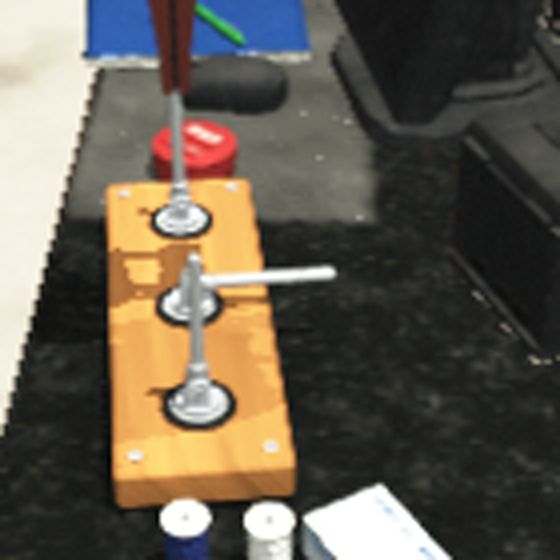

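Run:
```python
from h import *
from rig import *
c=dict(np.load("side0.npz"))
from scipy.spatial.transform import Rotation as R
s=state();w=dict(np.load("wrist0.npz"));T=np.eye(4);T[:3,:3]=R.from_rotvec(s["orientation"]).as_matrix();T[:3,3]=s["tcp_pos"];T=T@w["hand_eye"]
o1,d1=ray(c,(272.7,177.8));o2,d2=ray(w,(350,175),T)
t=np.linalg.lstsq(np.c_[d1,-d2],o2-o1,rcond=None)[0];p=o1+d1*t[0];q=o2+d2*t[1];print(p,q)
a=np.radians(7.87);ex=np.array([np.cos(a),np.sin(a)]);m=(p+q)/2;d=m[:2]-[.4926,.0031];print(d@ex,d@[-ex[1],ex[0]],m[2])
# depth pts along rod
c=read_camera("side");z=c["z_map"]
for u in(245,252,260,266,270):
  for v in range(176,183):
    if z[v,u]>0:
      o,d=ray(c,(u,v));P=o+d*z[v,u]
      if .045<P[2]<.08: print(u,v,P.round(4))
```

```text
[0.5911584  0.01934803 0.05462242] [0.59591062 0.02038967 0.0561454 ]
0.10227992512792602 0.002790362539941606 0.055383908304547896
245 179 [0.515  0.0066 0.0581]
245 180 [0.5151 0.0035 0.057 ]
245 181 [0.5151 0.0032 0.0538]
252 178 [0.534  0.013  0.0572]
252 179 [0.5343 0.0063 0.0588]
252 180 [0.5342 0.0062 0.0554]
252 181 [0.5342 0.0069 0.0514]
260 178 [0.5561 0.013  0.0578]
260 179 [0.5562 0.01   0.0566]
260 180 [0.5562 0.0097 0.0533]
266 177 [0.5726 0.017  0.0586]
266 178 [0.5726 0.0135 0.0578]
266 179 [0.5727 0.012  0.0555]
266 180 [0.5727 0.0122 0.0519]
270 177 [0.5836 0.0177 0.0584]
270 178 [0.5837 0.0149 0.057 ]
270 179 [0.5837 0.0135 0.0546]
```

```bash
python3 -c "
from rig import *
print(close_job())"
```

```text
the job is handed in; nothing more can be done
None
```

The middle pin was the loose one. It is now folded fully down to the rear, and the job was handed in at about 21 s of the 72 s allowed.

- **Right pin:** it resisted at once, about 2.2 N within roughly 0.6 mm towards the front, so I took it as sound. I only tested it towards the front.
- **Middle pin:** it moved freely at about 0 N until it hit its front stop (3.8 N, tip about 10 mm from upright). It then moved freely back to its rear stop (3.2 N, tip about 10 mm the other way). Both forces are below the 6 N that turns the hinge.
- **Left pin:** I did not test or touch it, since the loose pin had already been found.
- **Folding:** with the fingers shut, I pushed the middle pin to the rear and pressed it onto its end stop at about 19 N.

**Last checks:**
- **Folded pin:** its tip is about 55 mm above the counter and 102 mm behind the hinge line, so it lies level. That matches 1.48 rad at the hinge plus the rear play in the seat.
- **Other pins:** the right pin looks upright and unmoved. The left pin looks upright from the wrist camera; the gripper hid its tip in the side view.
- **Things beside the stand:** the two spools, the box and the tin look unmoved in the final picture, though I did not re-measure them.
- **Arm:** it was clear of everything when I handed in.

No check failed; two disagreed slightly. The two camera sightings of the folded tip differ by about 5 mm, mostly front to back. I reached the rear stop about 1 mm later than I had expected.

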